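Lift the vial carrier with the hook and hold it level

TASK

Pick up the lifting hook by its wooden handle, hook it under the carrier's top rail at the end where the places below are empty, slide it along the rail until it is between the two collars, then lift the vial carrier straight up about 10 cm out of its drip tray so that the tray can be changed. Finish while holding it there on the hook, level and still, with all three vials standing in it: do not put it down or let go. Do not touch the carrier with the fingers, and leave the beaker, timer and crucible where they are.

Things in the scene. Friction and masses are not known exactly. Their poses are not given: they have to be found in the camera images.
- lifting_hook: C-shaped steel strip hook, 30 mm wide (y), 102 mm tall, 150 g, standing upright on its foot, mouth open to its +x. Origin: centre of the foot's underside, z up. Foot x -21 to 20, 6 mm thick. Lip at x 15 to 20, top at z 22. Back at x -21 to -15. Upper arm x -21 to 13, z 46 to 54 (mm). A V saddle on the foot, top at z 8 in its middle (x 0), z 15 at its sides (x +-15).
- hook_saddle (a point): where the rail's axis lies when the rail rests in the hook's V saddle: 12.4 mm above the foot's underside, at x = y = 0 of the hook; axes as the hook's.
- hook_handle (a point): grip point in the hook's light wooden handle, which is square, 24 x 24 mm, from 54 to 100 mm above the foot's underside, over x = y = 0; this point is 78 mm above the underside.
- carrier: loose wire vial carrier, 64 x 196 x 98 mm, 0.28 to 0.44 kg, standing in the drip tray. Origin: centre of its underside, z up, long side along y. Top rail along y, 8 mm thick, axis at z 91.5, x 0, on A-shaped wire ends at y +-92 (feet at x +-27). Places under it at y -70, -35 (empty) and 0, 35, 70 (vials, tops at z 68, 19.5 mm below the rail). Guide wires round the places at z 30 to 34 (mm).
- rail_mark (a point): point on the rail's axis midway between its two collars (y = +5 mm of the carrier): the balance point of the loaded carrier. The collars are 13 mm in diameter and 4 mm thick, centred 22 mm either side of this point, so 40 mm of rail is free between them. Axes as the carrier's.
- rail_bay (a point): point on the rail's axis over the middle of the empty end (y = -55 mm of the carrier). Only over the empty places is there depth for the hook's 22 mm high lip to pass below the rail, from the carrier's -x or +x side; from there the raised hook can slide over the vials. Axes as the carrier's.
- tall_vial_1: loose closed sample vial with black screw cap, 28 mm in diameter, 62 mm tall, 18 g, standing in the carrier's place at y = 0 mm. Origin: centre of its underside.
- tall_vial_2: loose closed sample vial with black screw cap, 28 mm in diameter, 62 mm tall, 18 g, standing in the carrier's place at y = 35 mm. Origin: centre of its underside.
- tall_vial_3: loose closed sample vial with black screw cap, 28 mm in diameter, 62 mm tall, 18 g, standing in the carrier's place at y = 70 mm. Origin: centre of its underside.
- drip_tray: shallow white tray fixed on the bench, 94 x 236 x 12 mm, walls and floor 3 mm thick; origin at the centre of its underside. The carrier stands on its floor.
- beaker: small clear beaker, 53 mm in diameter, 66 mm tall, a bystander; origin at the centre of its underside.
- timer: small flat timer, 62 x 62 x 18 mm, a bystander; origin at the centre of its underside.
- crucible: white crucible, 48 mm in diameter, 38 mm tall, a bystander; origin at the centre of its underside.
Mind the look-alikes: they are no part of the job. Leave any blue or purple look-alike of the tall_vial_3 alone.

How it is judged:
By the outcome, as a careful person would: the job done as asked, in the order asked, and still so for the second after the job is handed in, while the arm keeps its last pose, push and grip.
It also fails if it takes over 51 s, if anything falls off the work surface, if the arm or the gripper's body presses on something with over 40 N, if the wrist force passes 120 N, or if a joint passes its speed limit or range.

ROBOT

A 6-joint arm with a two-finger parallel gripper is mounted at the origin on a cart in front of the work surface, level with it; the furniture and walls round the work are solid. World frame = base frame: x ahead of the robot, y to its left, z up, the work surface at z = 0. Lengths are in m, angles in rad, forces in N, time in s.
With the tool pointing down it reaches from about 0.275 to 0.775 m from the base axis. Payload 14.6 kg.
Tool frame: the origin (TCP) lies midway between the tips of the shut fingers; the grasp point (between the pads) lies 19 mm behind it; y points along the fingers, z is the direction in which the jaws open and shut, and the axes are right-handed (so a half turn about y gives the same grasp; the last joint's range is limited). The gripper opens to 85 mm and grips with 20 to 120 N. Pads are 22 mm wide; open, the fingers measure 114 mm over their backs; the gripper's body (76 mm by 85 mm) begins 54 mm behind the grasp point. The pads swing forward as they close: fully open they stand 13 mm farther back than shut.
Start: joints at [-1.459, 0.263, -0.048, 1.259, 0, 1.415], TCP at [0.138, -0.506, 0.231] pointing down, gripper open.
Joint ranges: [-2.65, 2.65], [-0.89, 1.7], [-1.18, 1.37], [-2.13, 2.11], [-1.35, 1.29], [-3.14, 3.14]. Speed limits (rad/s): [1.89, 1.89, 2.57, 2.79, 3.14, 3.14].

INTERFACE

Orientations are given as a rotation vector (axis times angle).
In Python, from station import robot, optics gives the robot as it stands. The module is installed in compiled form; this text tells all that it offers.
- The arm moves only by the tool send_rows, never from a script. Its argument "moves" is a list of rows, each a list of 3 entries, a list of its own where there are three numbers: the opening, from -1 (shut) to 1 (fully open), then the shift along the world's x, y, z in m, then the turn about the world's z in degrees. A call has 1 to 20 rows; each row shifts and turns the pose as measured when the row begins; what a row does not reach is not made up. A row lasts 1/12 s, in which the tool goes at most 41.7 mm and 7.16 degrees, less where a joint would pass 70% of its speed; a pose out of reach is approached as far as the arm can. A call is refused whole if a number of a shift passes 0.0417 or a number of a turn 7.16, either way. A call with a gripper value outside its range is refused whole. The fingers move at their own pace and stop on an object; "force" is the grip in N (left out, the last holds). Time passes only in rows, so rows that do not move let the fingers close. It gives the time, the measured TCP pose, the force and the opening at its end, in the units of the state.
- robot.read_state(): the state, without advancing time (a new reading comes with each control period).
- optics.get_image(name): name is "side" or "top"; returns (picture, depth): 400x640x3 uint8, blue, green, red; 400x640 float32, m along the optical axis (not along the pixel's ray), 0 where there is no reading.
- optics.camera_model(name): a dict with "fx", "fy", "cx", "cy" (pixels), "world_from_camera" (4x4, takes a point from camera to world coordinates). Camera axes: x right, y down, z forward; pixel columns grow to the right and rows downward; lengths in m; the calibration is good to about 2 mm. A picture is of the moment at which its call begins. camera_model takes no time and is no camera call.
- robot.job_done(): hands the job in, once; it reports no verdict.
The state is a dict: "clock": time; "q": joint angles; "qd": joint speeds; "joint_torque": joint torques, N m; "position": TCP position; "tcp_rot": TCP orientation; "force": force on the tool from outside, world axes, zero at the start; "wrist_torque": the same for the moment, N m; "finger_gap": finger opening in m.
Only numpy, scipy, OpenCV 4.12 (cv2) and the standard library are available. Lean on these libraries where they do the work, as an engineer would, in place of code of your own. Each camera call takes 0.05 s, during which the arm holds its last target. There are 200 camera calls.

## Working session

There is one attempt and no reset: what is moved stays moved. The work goes in short steps, Python scripts to look and compute and a tool call to move; the robot and the scene stay as the last step left them, time stands still between calls to the robot, and variables do not carry over. Pictures are saved under pics/ and viewed, about 8 in all and at most 12, crops included, and the job is handed in when it is done.

Besides the shell and the picture viewer there is one more tool, called after "Emit:" as name([rows], argument=value, ...), one row to a line, values as JSON. send_rows: Moves the arm, as the interface text tells. Its arguments: {"type":"object","properties":{"moves":{"type":"array"},"force":{"type":"number"}},"required":["moves"]}

```bash
mkdir -p pics; cat > h.py <<'E'
import numpy as np, cv2
from station import robot, optics
def snap(n,tag):
    im,d=optics.get_image(n); cv2.imwrite(f'pics/{tag}.png',im); np.save(f'pics/{tag}.npy',d); return im,d
def pt(n,d,u,v,z=None):
    m=optics.camera_model(n);W=np.array(m['world_from_camera'])
    r=np.array([(u-m['cx'])/m['fx'],(v-m['cy'])/m['fy'],1])
    if z is not None:
        rw=W[:3,:3]@r; return W[:3,3]+rw*(z-W[2,3])/rw[2]
    return W[:3,:3]@(r*d[int(v),int(u)])+W[:3,3]
E
python3 - <<'E'
from h import *
for n in('top','side'):
    snap(n,n+'1'); m=optics.camera_model(n); print(m)
s=robot.read_state();print(s)
E
```

```text
{'fx': 495.754090443548, 'fy': 495.754090443548, 'cx': 314.64395074353615, 'cy': 209.66685860939492, 'world_from_camera': array([[-0.01687374, -0.99461223,  0.10228286,  0.45243446],
       [-0.99980155,  0.01570082, -0.01226173,  0.08684971],
       [ 0.01058974, -0.10246947, -0.99467978,  1.01753161],
       [ 0.        ,  0.        ,  0.        ,  1.        ]])}
{'fx': 450.5322159816286, 'fy': 450.5322159816286, 'cx': 318.1484969434561, 'cy': 195.94908422569486, 'world_from_camera': array([[-0.73710352, -0.4019764 ,  0.54322498,  0.00554713],
       [-0.67568386,  0.42484312, -0.60246133,  0.66265094],
       [ 0.01138984, -0.81112472, -0.58476232,  0.6474791 ],
       [ 0.        ,  0.        ,  0.        ,  1.        ]])}
{'clock': 0.1, 'q': array([-1.45926520e+00,  2.63486232e-01, -4.88458141e-02,  1.25939275e+00,
       -1.43386369e-05,  1.41552036e+00]), 'qd': array([ 0.00060164, -0.00128085,  0.00220033, -0.00019384, -0.00060345,
       -0.00180539]), 'joint_torque': array([ 3.61576989e-03, -6.38573027e+01,  3.85062969e+01,  9.86291823e-03,
       -5.11359872e-05, -1.25636743e-05]), 'position': array([ 0.13839484, -0.50619087,  0.23087756]), 'tcp_rot': array([-0.27898261,  2.07986829, -2.0779206 ]), 'force': array([-0.28584902,  0.58099168,  0.39608245]), 'wrist_torque': array([-0.03715301,  0.01828575, -0.03578175]), 'finger_gap': 0.0851761978489528}
```

View pics/top1.png

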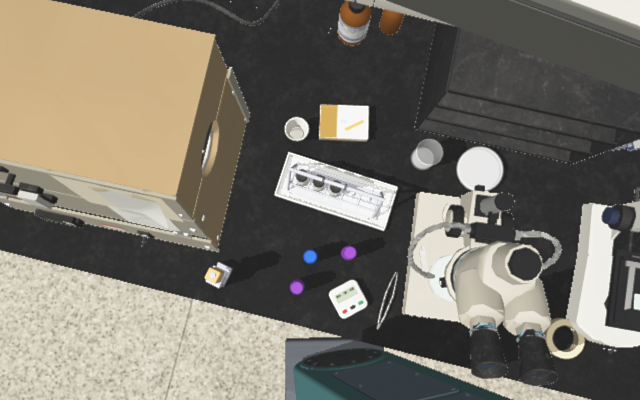

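View pics/side1.png

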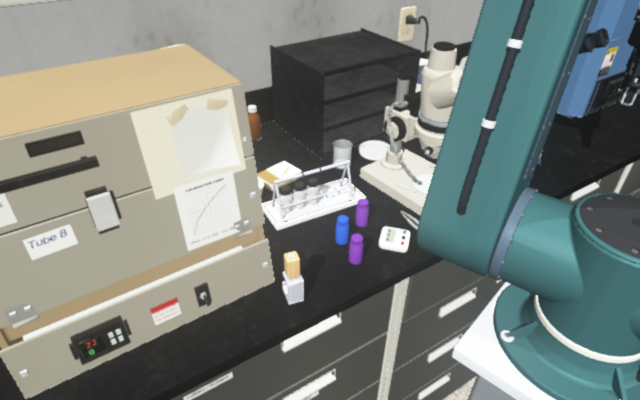

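Top view: the hook is at about (216,275) and the carrier at (337,190), with vials at the left end (+y) and the empty places at the right end. Enlarging both.

```bash
python3 - <<'E'
from h import *
im=cv2.imread('pics/top1.png');s=cv2.imread('pics/side1.png')
a=cv2.resize(im[145:235,265:405],None,fx=5,fy=5,interpolation=cv2.INTER_CUBIC)[:450,:700]
b=cv2.resize(im[255:295,195:240],None,fx=3.5*1,fy=3.5,interpolation=cv2.INTER_CUBIC)
b=cv2.resize(im[255:295,195:235],(300,300),interpolation=cv2.INTER_CUBIC)
c=cv2.resize(s[245:310,270:318],(222,300),interpolation=cv2.INTER_CUBIC)
cv2.imwrite('pics/cA.png',a)
o=np.zeros((300,530,3),np.uint8);o[:,:300]=b;o[:,305:527]=c
cv2.imwrite('pics/cB.png',o)
d=np.load('pics/top1.npy')
for u,v in((209,271),(211,275),(216,270),(215,275),(224,270),(222,278)):print(u,v,pt('top',d,u,v))
E
```

```text
209 271 [0.43682182 0.27117886 0.0995827 ]
211 275 [0.42954285 0.26700225 0.1020436 ]
216 270 [0.4384249  0.25836859 0.09961807]
215 275 [0.42941404 0.25973407 0.10190393]
224 270 [0.43740936 0.25214271 0.05034272]
222 278 [0.42224954 0.25536601 0.05378127]
```

View pics/cA.png

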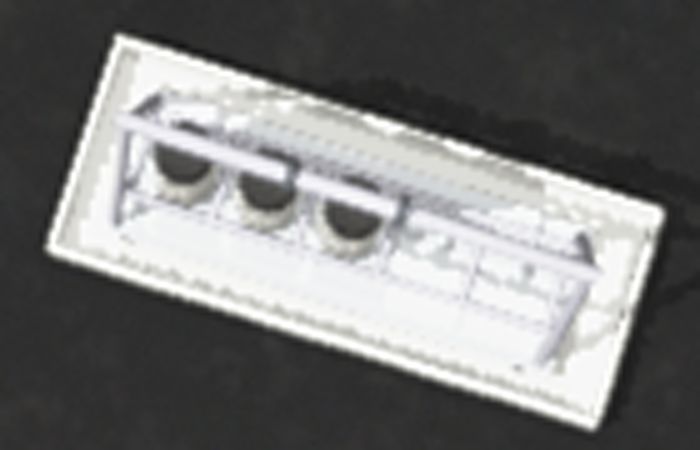

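View pics/cB.png

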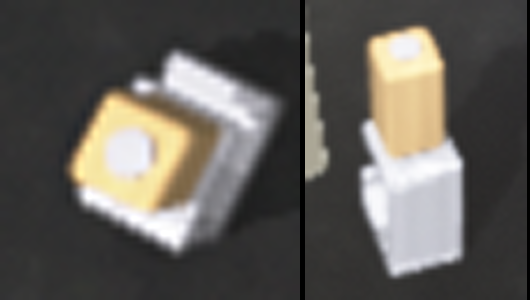

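Rail ends are at about (289,168.6) and (384,198.6) in the full image, and the collars at (323,179) and (345,186.6). The screw on top of the handle is at (212.3,275). The hook's mouth direction isn't clear yet, so I'll use point clouds.

```bash
python3 - <<'E'
from h import *
d=np.load('pics/top1.npy');ds=np.load('pics/side1.npy')
def cloud(n,d,u0,u1,v0,v1):
    return np.array([pt(n,d,u,v) for v in range(v0,v1) for u in range(u0,u1) if d[v,u]>0])
P=np.vstack([cloud('top',d,200,236,258,292),cloud('side',ds,278,308,248,306)])
P=P[(P[:,2]>.008)&(np.hypot(P[:,0]-.434,P[:,1]-.262)<.06)]
H=P[P[:,2]>.095]; c=(H.min(0)+H.max(0))/2
R=cv2.minAreaRect((H[:,:2]*1000).astype(np.float32));print('handle top',R,H[:,:2].mean(0),len(H))
for lo,hi in((.008,.025),(.025,.045),(.045,.056)):
    Q=P[(P[:,2]>lo)&(P[:,2]<hi)];print(lo,len(Q),cv2.minAreaRect((Q[:,:2]*1000).astype(np.float32)))
# raster map of highest z below 56mm around hook
for lo,hi in((.008,.03),(.03,.045),(.045,.058)):
    print(lo)
    Q=P[(P[:,2]>lo)&(P[:,2]<hi)]
    g=np.zeros((16,16),int)
    for q in Q:
        i=int((q[0]-.394)/.005);j=int((q[1]-.222)/.005)
        if 0<=i<16 and 0<=j<16:g[i,j]+=1
    for r in g[::-1]:print(''.join('%3d'%x for x in r[::-1]))
print('hc',pt('top',d,212.3,275,.1),pt('side',ds,270+100/4.62,245+46/4.62,.1))
hc=[pt('top',d,195+x/7.5,255+y/7.5,.1)for x,y in((110,92),(190,130),(150,210),(72,172))];print(np.round(hc,4),np.mean(hc,0))
a=pt('top',d,289,168.6,.0945);b=pt('top',d,384,198.6,.0945);print('rail',a,b,(a+b)/2,np.linalg.norm(a-b),np.degrees(np.arctan2(*(a-b)[1::-1])))
for u,v in((323,179),(345,186.6)):print('collar',pt('top',d,u,v,.0945))
T=[pt('top',d,u,v,.012) for u,v in((288.6,152),(398,186.6),(384.6,231.4),(274.6,195))];print('tray',np.round(T,4),np.mean(T,0))
for n,u,v in(('timer',348,300),('v',349,253),('b',310,257),('p',296,287),('beaker',428,152),('cruc',296,128)):print(n,pt('top',d,u,v))
E
```

```text
handle top ((428.6780700683594, 264.1073303222656), (27.98764419555664, 24.150514602661133), 59.46223449707031) [0.42821531 0.26441527] 312
0.008 271 ((427.8575134277344, 264.8294372558594), (29.42881965637207, 45.11214065551758), 68.05042266845703)
0.025 132 ((426.8181457519531, 262.915771484375), (29.615325927734375, 43.66109848022461), 63.36342239379883)
0.045 247 ((425.19317626953125, 265.2777099609375), (33.735557556152344, 36.359249114990234), 61.527889251708984)
0.008
  0  0  0  0  0  0  0  0  0  0  0  0  0  0  0  0
  0  0  0  0  0  0  0  0  0  0  0  0  0  0  0  0
  0  0  0  0  0  0  0  0  0  0  0  0  0  0  0  0
  0  0  0  0  0  0  0  0  0  0  0  0  0  0  0  0
  0  0  0  0  0  1  4 10  0  0  0  0  0  0  0  0
  0  0  0  0  0  2 10 19 10  5  2  0  0  0  0  0
  0  0  0  0  0  0  5 13  5  4  7  2  0  0  0  0
  0  0  0  0  0  2  6  1  2  6  6  5  0  0  0  0
  0  0  0  0  0  3  1  0  0  2  4  0  0  0  0  0
  0  0  0  0  3  1  0  0  0  6  2  0  0  0  0  0
  0  0  0  0  0  0  0  0  2  3  0  0  0  0  0  0
  0  0  0 13 11  1  0  0  5  4  0  0  0  0  0  0
  0  0  0  0 15 22  9  1  7  0  
[... 1868 characters left out ...]
4149 0.26   0.1   ]
 [0.4244 0.2791 0.1   ]] [0.42921846 0.26484325 0.1       ]
rail [0.62600141 0.12254086 0.0945    ] [ 0.56619389 -0.05518938  0.0945    ] [0.59609765 0.03367574 0.0945    ] 0.18752327152373527 71.40154069849682
collar [0.60518056 0.05874779 0.0945    ]
collar [0.59008516 0.01760609 0.0945    ]
tray [[ 0.6762  0.1262  0.012 ]
 [ 0.6007 -0.0974  0.012 ]
 [ 0.5092 -0.067   0.012 ]
 [ 0.5873  0.1558  0.012 ]] [0.5933493  0.02937047 0.012     ]
timer [0.37307284 0.0108707  0.01403157]
v [0.46594601 0.01043097 0.06162978]
b [0.45958211 0.08551441 0.05738291]
p [0.40311743 0.11308568 0.06291381]
beaker [ 0.67437463 -0.16471132  0.00138549]
cruc [0.72873757 0.11041504 0.00434892]
```

```bash
python3 - <<'E'
from h import *
from scipy.spatial.transform import Rotation as R
s=robot.read_state();M=R.from_rotvec(s['tcp_rot']).as_matrix();print(np.round(M,3),'jaw deg',np.degrees(np.arctan2(M[1,2],M[0,2])))
g=np.full((22,34),-1.)
for n in('top','side'):
    m=optics.camera_model(n);W=m['world_from_camera'];d=np.load(f'pics/{n}1.npy')
    v,u=np.mgrid[:400,:640];ok=d>0
    P=np.stack([(u-m['cx'])/m['fx']*d,(v-m['cy'])/m['fy']*d,d],-1)[ok]@W[:3,:3].T+W[:3,3]
    i=np.floor((P[:,0]+.1)/.04).astype(int);j=np.floor((P[:,1]+.7)/.04).astype(int)
    k=(i>=0)&(i<22)&(j>=0)&(j<34);np.maximum.at(g,(i[k],j[k]),P[k,2])
print('x\\y  '+''.join('%4d'%(-70+4*j+2) for j in range(34))[::1])
for i in range(21,-1,-1):print('%4d '%(-10+4*i+2)+''.join('%4d'%round(x*100) if x>-1 else '   .' for x in g[i]))
E
```

```text
[[-0.965 -0.     0.264]
 [-0.264  0.001 -0.965]
 [-0.    -1.    -0.001]] jaw deg -74.71307575131374
x\y   -68 -64 -60 -56 -52 -48 -44 -40 -36 -32 -28 -24 -20 -16 -12  -8  -4   0   4   8  12  16  20  24  28  32  36  40  44  48  52  56  60  64
  76   11  11   .   .   .  25  24  24  24  24  24  24  49  25  19   0   2  49  48   4   4   0  39  39  39  39  39  39  39  39  39   .   .   .
  72    .  11  11  11   .  25  24  24  24  24  49  49  49  25  51  56  54  51   2   4   4   0  39  39  39  39  39  39  39  39  39   .   .   .
  68    .   .  11  11   1  25  24  25  25  25  25  57  58  58  58  56   2   2   1   4   4   0  39  39  39  39  39  39  39  39  39  39   2   3
  64    .   .   0   9   0  25  25  25  17   2  52  58  58   7   7   0   1   1   4  10  10   2   1  39  39  39  39  39  39  39  39  39   2   7
  60    .   .   3   3   0   0   1   0   0   2   2  15  15   3   3   4   6  10  10  10  10   2   1  39  39  39  39  39  39  39  39  39  35  25
  56    .   .   3   3  23  11   0   0   0   3   3  27  27  17   3   7  10  10   6   2   1   0   1  39  39  39  39  39  39  38  37  35  35  17
  52  
[... 1565 characters left out ...]
   .   .   .   .   .   . -91 -91 -90 -91 -90   .   .   .   .  26  26  26  22   2   0 -81 -90 -90 -90 -90 -90 -89 -91 -90 -90 -90 -90
   4    .   .   .   . -91 -90 -90 -91 -90 -91   .   .   .   .   .  26  26  26  26  26   2   0 -81 -90 -90 -90 -90 -90 -90 -90 -90 -89 -90 -90
   0  -90 -91 -90 -90 -90 -90 -91   .   .   .   .   .   .   .   .  26  26  26  26  26   2   1 -81 -90 -90 -90 -90 -90 -90 -90 -90 -90 -90 -90
  -4  -90 -90 -90 -90 -91   .   .   .   .   .   .   .   .   .   .   .   .   .  12  24   2 -80 -82 -90 -90 -90 -90 -90 -90 -90 -90 -90 -90 -90
  -8  -90 -91   .   .   .   .   .   .   .   .   .   .   .   .   .   .   .   3  12  13   2   . -91 -90 -91 -91 -91 -91 -92 -92 -92   .   .   .
```

Emit:
send_rows([
  [1,[0,0,0.04],0],
  [1,[0,0,0.04],0],
  [1,[0,0,0.04],0],
  [1,[0,0,0.04],7],
  [1,[0,0,0.04],7],
  [1,[0,0,0.04],7],
  [1,[0,0,0.02],7],
  [1,[0.024,0.03,0],7],
  [1,[0.024,0.03,0],7],
  [1,[0.024,0.03,0],7],
  [1,[0.024,0.03,0],7],
  [1,[0.024,0.03,0],7],
  [1,[0.024,0.03,0],7],
  [1,[0.024,0.03,0],7],
])

```text
clock: 1.27
position: [0.3072, -0.2892, 0.4865]
tcp_rot: [-1.241, 1.186, -1.177]
force: [1.4, -0.6, -0.4]
finger_gap: 0.0855
```

```bash
cat >> h.py <<'E'
from scipy.spatial.transform import Rotation as R
def st():
    s=robot.read_state();M=R.from_rotvec(s['tcp_rot']).as_matrix()
    print('t',round(s['clock'],2),'p',np.round(s['position'],4),'jaw',round(np.degrees(np.arctan2(M[1,2],M[0,2])),2),'down',np.round(M[:,1],3),'q',np.round(s['q'],2),'F',np.round(s['force'],2),'T',np.round(s['wrist_torque'],2),'gap',round(s['finger_gap'],4))
    return s,M
E
python3 - <<'E'
from h import *
st()
for n in('top','side'):
    m=optics.camera_model(n);W=m['world_from_camera'];d=np.load(f'pics/{n}1.npy')
    v,u=np.mgrid[:400,:640];ok=d>0
    P=np.stack([(u-m['cx'])/m['fx']*d,(v-m['cy'])/m['fy']*d,d],-1)[ok]@W[:3,:3].T+W[:3,3]
    P=P-[.429,.265,0];P=P[(np.hypot(P[:,0],P[:,1])<.13)]
    a=np.radians(63.3);A=P[:,0]*np.cos(a)+P[:,1]*np.sin(a);B=P[:,0]*np.sin(a)-P[:,1]*np.cos(a)
    for lo,hi in((.02,.06),(.06,.11),(.11,.15),(.15,.2),(.2,.3),(.3,.45)):
        k=(P[:,2]>lo)&(P[:,2]<hi)&(np.hypot(P[:,0],P[:,1])>.035)
        if k.any():
            r=np.maximum(abs(A),abs(B))[k];i=r.argmin();print(n,lo,'square-dist',r[i],'at',P[k][i],A[k][i],B[k][i])
E
```

```text
t 1.27 p [ 0.3072 -0.2892  0.4865] jaw 2.3 down [-0.012 -0.005 -1.   ] q [-0.94  0.15  0.51  1.93 -0.01  0.59] F [ 1.38 -0.61 -0.44] T [-0.04 -0.05 -0.04] gap 0.0855
top 0.02 square-dist 0.037769203611820505 at [0.04994226 0.01524035 0.02585328] 0.036055297725493575 0.037769203611820505
top 0.06 square-dist 0.04000887467522851 at [0.05301356 0.0181211  0.06032711] 0.04000887467522851 0.03921864417334961
top 0.11 square-dist 0.054024452015687986 at [0.07203055 0.02298051 0.14023994] 0.052894828602115335 0.054024452015687986
top 0.15 square-dist 0.055716477736223374 at [0.07469236 0.02450718 0.15632259] 0.05545470906830518 0.055716477736223374
top 0.2 square-dist 0.06174066862026814 at [0.07525064 0.01220981 0.20173629] 0.04471943924755728 0.06174066862026814
top 0.3 square-dist 0.06766752524343068 at [0.08975506 0.03060191 0.30250382] 0.06766752524343068 0.0664345771742486
side 0.02 square-dist 0.03562973357484025 at [0.047838   0.01581809 0.02544681] 0.03562595014755288 0.03562973357484025
side 0.06 square-dist 0.03781923892010167 at [0.05034187 0.01592353 0.06032093] 0.03684518372586279 0.03781923892010167
side 0.11 square-dist 0.0528964105739547 at [0.06878939 0.01904674 0.14008814] 0.04792419783911034 0.0528964105739547
side 0.15 square-dist 0.054295089903461574 at [0.07253787 0.02338687 0.15631326] 0.05348580423072082 0.054295089903461574
side 0.2 square-dist 0.060051290641434 at [0.07729005 0.02834589 0.27221594] 0.060051290641434 0.05631237047681748
side 0.3 square-dist 0.06610884927124352 at [0.08807851 0.0279934  0.30214848] 0.06458385312258132 0.06610884927124352
```

Emit:
send_rows([
  [1,[0.018,0.032,0],7],
  [1,[0.018,0.032,0],7],
  [1,[0.018,0.032,0],7],
  [1,[0.018,0.032,0],7],
  [1,[0.018,0.032,0],7],
  [1,[0.018,0.032,0],7],
  [1,[0.002,0.04,0],7],
  [0.3,[0.002,0.04,0],7],
  [0.3,[0.002,0.04,0],5],
  [0.3,[0.002,0.04,0],0],
  [0.3,[0.002,0.04,0],0],
  [0.3,[0.002,0.04,0],0],
  [0.3,[0,0.04,-0.02],0],
  [0.3,[0,0.04,-0.04],0],
  [0.3,[0,0.03,-0.04],0],
])

```text
clock: 2.52
position: [0.4309, 0.2587, 0.4044]
tcp_rot: [-1.556, 0.333, -0.335]
force: [2.0, -0.7, 0.8]
finger_gap: 0.0554
```

```bash
python3 -c "
from h import *
st()"
```

```text
t 2.52 p [0.4309 0.2587 0.4044] jaw 65.61 down [-0.001 -0.011 -1.   ] q [ 0.38  0.24  0.39  1.73 -0.01  0.81] F [ 1.97 -0.7   0.83] T [-0.03 -0.06 -0.03] gap 0.0554
```

Emit:
send_rows([
  [0.3,[-0.001,0.006,-0.04],-2.3],
  [0.3,[0,0,-0.04],0],
  [0.3,[0,0,-0.04],0],
  [0.3,[0,0,-0.04],0],
  [0.3,[0,0,-0.04],0],
  [0.3,[0,0,-0.04],0],
  [0.3,[0,0,-0.03],0],
  [0.3,[0,0,-0.015],0],
  [0.3,[0,0,0],0],
])

```text
clock: 3.27
position: [0.4206, 0.2684, 0.1001]
tcp_rot: [-1.556, 0.367, -0.355]
force: [-1.1, -0.1, 0.6]
finger_gap: 0.0552
```

```bash
python3 -c "
from h import *
s,M=st()
im,d=snap('side','s2')
c=cv2.resize(im[180:320,230:370],(600,600),interpolation=cv2.INTER_CUBIC);cv2.imwrite('pics/s2c.png',c)"
```

```text
t 3.27 p [0.4206 0.2684 0.1001] jaw 63.71 down [-0.011 -0.014 -1.   ] q [ 0.41  0.31 -0.36  0.92 -0.01  0.87] F [-1.12 -0.13  0.62] T [-0.01  0.02 -0.01] gap 0.0552
```

View pics/s2c.png

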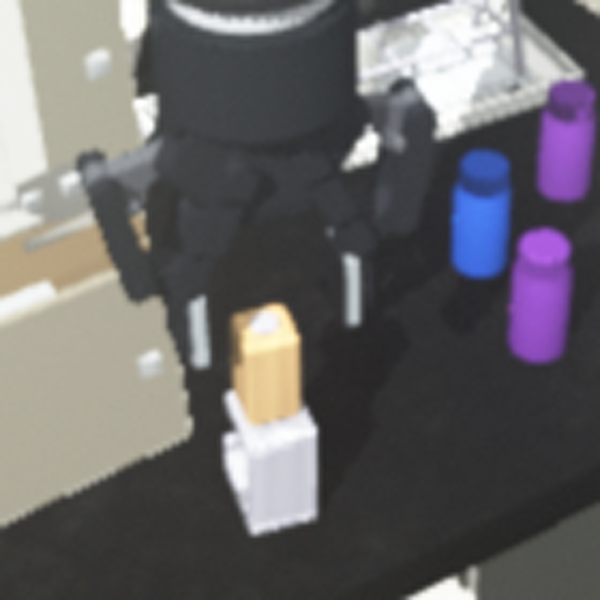

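The open fingers are right above the handle, with the box clear of the hand. Centring and descending now.

Emit:
send_rows([
  [0.3,[0.005,-0.002,0],0],
  [0.3,[0.004,-0.002,0],0],
  [0.3,[0,0,-0.012],0],
  [0.3,[0,0,-0.012],0],
  [0.3,[0,0,0],0],
])

```text
clock: 3.73
position: [0.4361, 0.2654, 0.0833]
tcp_rot: [-1.55, 0.359, -0.362]
force: [-0.9, -0.9, 0.4]
finger_gap: 0.0556
```

Emit:
send_rows([
  [0.3,[-0.007,0,-0.012],0],
  [0.3,[0,0,-0.011],0],
  [0.3,[0,0,0],0],
  [0.3,[0,0,0],0],
])

```text
clock: 4.07
position: [0.4335, 0.2662, 0.0652]
tcp_rot: [-1.545, 0.354, -0.367]
force: [-0.8, 0.8, 1.5]
finger_gap: 0.0558
```

```bash
python3 -c "
from h import *
s,M=st()"
```

```text
t 4.07 p [0.4335 0.2662 0.0652] jaw 63.65 down [ 0.007 -0.007 -1.   ] q [ 0.4   0.35 -0.41  0.81 -0.01  0.86] F [-0.78  0.84  1.54] T [0.1  0.02 0.02] gap 0.0558
```

Emit:
send_rows([
  [0.3,[-0.004,-0.001,-0.004],0],
  [0.3,[0,0,-0.001],0],
  [0.3,[0,0,0],0],
])

```text
clock: 4.32
position: [0.4311, 0.2656, 0.0627]
tcp_rot: [-1.543, 0.352, -0.37]
force: [-0.4, -0.9, 0.7]
finger_gap: 0.0551
```

```bash
python3 -c "
from h import *
s,M=st()"
```

```text
t 4.32 p [0.4311 0.2656 0.0627] jaw 63.64 down [ 0.011 -0.005 -1.   ] q [ 0.4   0.34 -0.42  0.8  -0.01  0.86] F [-0.44 -0.9   0.74] T [ 0.02  0.01 -0.04] gap 0.0551
```

Emit:
send_rows([
  [-1,[0,0,0],0],
  [-1,[0,0,0],0],
  [-1,[0,0,0],0],
  [-1,[0,0,0],0],
  [-1,[0,0,0],0],
  [-1,[0,0,0],0],
  [-1,[0,0,0],0],
  [-1,[0,0,0],0],
], force=70)

```text
clock: 4.98
position: [0.4313, 0.2658, 0.0635]
tcp_rot: [-1.543, 0.351, -0.37]
force: [-0.7, -0.7, 0.4]
finger_gap: 0.0231
```

```bash
python3 -c "
from h import *
s,M=st()"
```

```text
t 4.98 p [0.4313 0.2658 0.0635] jaw 63.64 down [ 0.011 -0.005 -1.   ] q [ 0.4   0.34 -0.42  0.8  -0.01  0.86] F [-0.68 -0.74  0.43] T [ 0.02  0.04 -0.05] gap 0.0231
```

Emit:
send_rows([
  [-1,[0,0,0.02],0],
  [-1,[0,0,0.04],0],
  [-1,[0,0,0.04],0],
  [-1,[0,0,0.04],0],
  [-1,[0,-0.01,0.03],0],
  [-1,[0,-0.03,0],0],
  [-1,[0,-0.035,0],0],
  [-1,[0.017,-0.035,0],4],
  [-1,[0.017,-0.035,0],4],
  [-1,[0.017,-0.035,0],0],
  [-1,[0.017,-0.035,0],0],
  [-1,[0.017,-0.03,0],0],
  [-1,[0.013,-0.02,0],0],
  [-1,[0,0,0],0],
  [-1,[0,0,0],0],
])

```text
clock: 6.23
position: [0.5281, -0.0137, 0.2419]
tcp_rot: [-1.56, 0.233, -0.253]
force: [-0.0, -0.2, -2.3]
finger_gap: 0.0234
```

```bash
python3 -c "
from h import *
s,M=st()"
```

```text
t 6.23 p [ 0.5281 -0.0137  0.2419] jaw 72.26 down [ 0.012 -0.005 -1.   ] q [-0.18  0.26 -0.03  1.27 -0.    0.13] F [-0.04 -0.21 -2.26] T [0.01 0.02 0.08] gap 0.0234
```

Emit:
send_rows([
  [-1,[0.001,0.008,-0.02],-0.8],
  [-1,[0,0.003,-0.03],0],
  [-1,[0,0,-0.03],0],
  [-1,[0,0,-0.02],0],
  [-1,[0,0,-0.012],0],
  [-1,[0,0,0],0],
  [-1,[0,0,0],0],
])

```text
clock: 6.82
position: [0.5263, 0.0022, 0.1265]
tcp_rot: [-1.559, 0.241, -0.263]
force: [0.4, 0.9, -0.8]
finger_gap: 0.0232
```

```bash
python3 -c "
from h import *
s,M=st()
a,d=snap('top','t3');b,_=snap('side','s3')
A=cv2.resize(a[140:240,270:410],(560,400),interpolation=cv2.INTER_CUBIC)
B=cv2.resize(b[130:250,250:390],(700,600),interpolation=cv2.INTER_CUBIC)
cv2.imwrite('pics/s3c.png',B);cv2.imwrite('pics/t3c.png',A)
"
```

```text
t 6.82 p [0.5263 0.0022 0.1265] jaw 71.61 down [ 0.014 -0.005 -1.   ] q [-0.15  0.31 -0.27  0.97 -0.    0.17] F [ 0.4   0.87 -0.82] T [ 0.01 -0.02 -0.01] gap 0.0232
```

View pics/s3c.png

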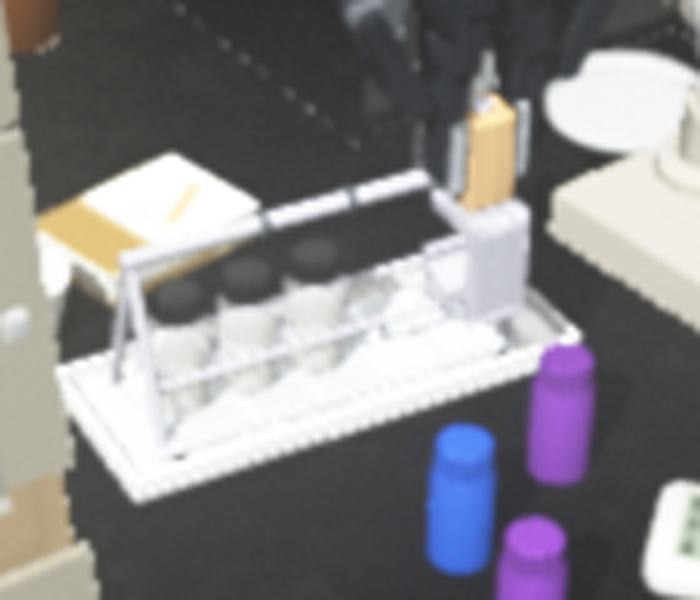

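Side crop: the hook is poised on the near side of the empty end. Rail ends are at (125,260) and (425,180), collars at (265,218) and (350,193), and the handle top at (495,103). I'll triangulate these once.

```bash
python3 -c "
from h import *
f=lambda x,y,z:np.round(pt('side',None,250+x/5,130+y/5,z),4)
for x,y in((265,218),(350,193),(125,260),(425,180)):print(f(x,y,.0945))
print('handle top screw',f(490,103,.163))
d=np.load('pics/side1.npy') 
ds=np.load('pics/s3.npy');P=np.array([pt('side',ds,u,v) for v in range(148,174) for u in range(342,356)])
im=cv2.imread('pics/s3.png')[148:174,342:356].reshape(-1,3).astype(int)
k=(im[:,2]-im[:,0]>50)&(P[:,2]>.1)&(P[:,2]<.19);Q=P[k];print(k.sum(),Q.min(0),Q.max(0),Q.mean(0))
# rail from depth both views
for n,u0,u1,v0,v1,t in(('side',272,340,160,186,'s3'),('top',280,395,160,205,'top1')):
  D=np.load(f'pics/{t}.npy');P=np.array([pt(n,D,u,v) for v in range(v0,v1) for u in range(u0,u1) if D[v,u]>0])
  P=P[(P[:,2]>.085)&(P[:,2]<.115)&(P[:,0]>.55)];c=np.median(P,0);l=cv2.fitLine(P.astype(np.float32),cv2.DIST_HUBER,0,.001,.001).ravel();a=(P-l[3:])@l[:3]
  print(n,len(P),l, 'ends',l[3:]+l[:3]*a.min(),l[3:]+l[:3]*a.max())
"
```

```text
[0.6022 0.0529 0.0945]
[0.5886 0.011  0.0945]
[0.6231 0.1194 0.0945]
[ 0.571  -0.0212  0.0945]
handle top screw [ 0.5214 -0.0028  0.163 ]
176 [ 0.50825198 -0.00770546  0.11932906] [0.5237848  0.01684664 0.16469934] [0.51434318 0.00512695 0.14337146]
side 247 [ 0.3309693   0.94358987 -0.0098767   0.5990934   0.05206612  0.09616102] ends [ 0.57203664 -0.02507235  0.09696844] [0.62313029 0.12059509 0.09544371]Traceback (most recent call last):
  File "<string>", line 12, in <module>
    D=np.load(f'pics/{t}.npy');P=np.array([pt(n,D,u,v) for v in range(v0,v1) for u in range(u0,u1) if D[v,u]>0])
                                           ~~^^^^^^^^^
  File "h.py", line 6, in pt
    m=optics.camera_model(n);W=np.array(m['world_from_camera'])
ValueError: time passes only in moves, steps and waits
```

Emit:
send_rows([
  [-1,[0.008,-0.004,-0.001],0],
  [-1,[0.01,-0.004,-0.001],0],
  [-1,[0.01,-0.004,0],0],
  [-1,[0.01,-0.004,0],0],
  [-1,[0,0,0],0],
])

```text
clock: 7.33
position: [0.5715, -0.016, 0.1293]
tcp_rot: [-1.559, 0.233, -0.27]
force: [-0.5, 0.6, -2.4]
finger_gap: 0.0235
```

```bash
python3 -c "
from h import *
s,M=st()"
```

```text
t 7.33 p [ 0.5715 -0.016   0.1293] jaw 71.62 down [ 0.023 -0.007 -1.   ] q [-0.17  0.38 -0.17  1.01 -0.    0.15] F [-0.46  0.58 -2.44] T [ 0.02  0.04 -0.01] gap 0.0235
```

Emit:
send_rows([
  [-1,[0.006,-0.002,-0.001],0],
  [-1,[0.001,0,0],0],
  [-1,[0,0,0],0],
])

```text
clock: 7.58
position: [0.5808, -0.019, 0.1288]
tcp_rot: [-1.559, 0.233, -0.272]
force: [0.2, -0.3, -1.7]
finger_gap: 0.0232
```

```bash
python3 -c "
from h import *
s,M=st()
b,_=snap('side','s4')
B=cv2.resize(b[130:230,270:370],(600,600),interpolation=cv2.INTER_CUBIC)
cv2.imwrite('pics/s4c.png',B)
"
```

```text
t 7.58 p [ 0.5808 -0.019   0.1288] jaw 71.58 down [ 0.024 -0.007 -1.   ] q [-0.17  0.39 -0.14  1.01 -0.    0.15] F [ 0.23 -0.26 -1.71] T [ 0.06  0.01 -0.01] gap 0.0232
```

View pics/s4c.png

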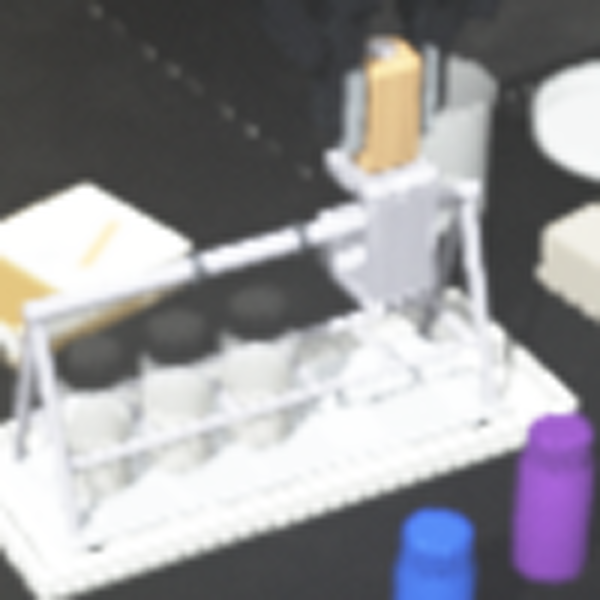

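The rail passes through the hook's mouth at the empty end. Now raise it to sliding height.

Emit:
send_rows([
  [-1,[0,0,0.006],0],
  [-1,[0,0,0.003],0],
  [-1,[0,0,0],0],
  [-1,[0,0,0],0],
])

```text
clock: 7.97
position: [0.5798, -0.0185, 0.1392]
tcp_rot: [-1.559, 0.232, -0.272]
force: [-0.1, 0.3, -1.7]
finger_gap: 0.0234
```

```bash
python3 -c "
from h import *
s,M=st()"
```

```text
t 7.97 p [ 0.5798 -0.0185  0.1392] jaw 71.61 down [ 0.024 -0.007 -1.   ] q [-0.17  0.38 -0.13  1.04 -0.    0.15] F [-0.08  0.33 -1.74] T [ 0.05  0.02 -0.01] gap 0.0234
```

Emit:
send_rows([
  [-1,[0.002,0.006,0],0],
  [-1,[0.002,0.006,0],0],
  [-1,[0.002,0.006,0],0],
  [-1,[0.002,0.006,0],0],
  [-1,[0,0,0],0],
])

```text
clock: 8.38
position: [0.5883, 0.0084, 0.1394]
tcp_rot: [-1.559, 0.232, -0.272]
force: [-0.2, 0.6, -1.8]
finger_gap: 0.0234
```

Emit:
send_rows([
  [-1,[0.0025,0.006,0],0],
  [-1,[0.0025,0.006,0],0],
  [-1,[0.0025,0.006,0],0],
  [-1,[0.002,0.006,0],0],
  [-1,[0,0.002,0],0],
  [-1,[0,0,0],0],
])

```text
clock: 8.88
position: [0.599, 0.0382, 0.139]
tcp_rot: [-1.559, 0.232, -0.27]
force: [0.6, -0.4, -1.6]
finger_gap: 0.0232
```

```bash
python3 -c "
from h import *
s,M=st()
b,_=snap('side','s5');a,_=snap('top','t5')
B=cv2.resize(b[140:200,280:345],(650,600),interpolation=cv2.INTER_CUBIC)
cv2.imwrite('pics/s5c.png',B)
"
```

```text
t 8.88 p [0.599  0.0382 0.139 ] jaw 71.67 down [ 0.024 -0.006 -1.   ] q [-0.07  0.41 -0.07  1.06 -0.    0.25] F [ 0.55 -0.36 -1.61] T [0.04 0.02 0.  ] gap 0.0232
```

View pics/s5c.png

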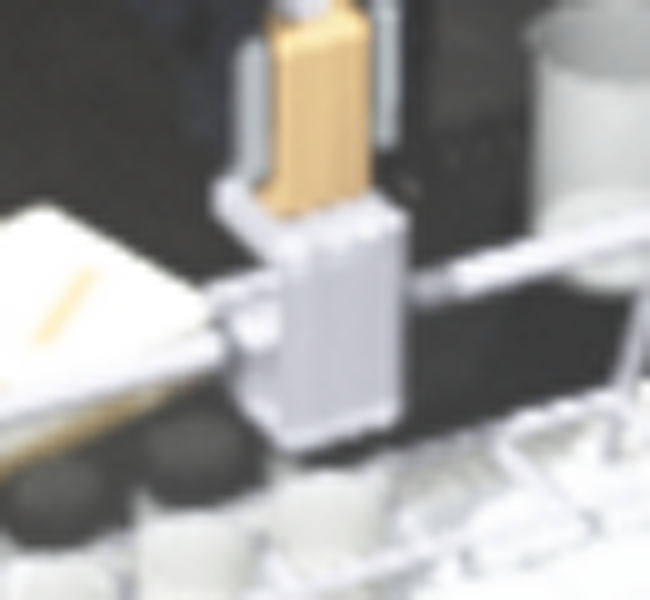

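The hook sits between the collars: the left collar is at (230,335), with about 5 mm of gap to the hook's side. The force is only the hook's weight. Lifting gently first.

Emit:
send_rows([
  [-1,[0,0,0.003],0],
  [-1,[0,0,0.004],0],
  [-1,[0,0,0.004],0],
  [-1,[0,0,0.004],0],
  [-1,[0,0,0.003],0],
  [-1,[0,0,0.001],0],
  [-1,[0,0,0.001],0],
  [-1,[0,0,0.001],0],
], force=100)

```text
clock: 9.65
position: [0.5976, 0.0365, 0.1614]
tcp_rot: [-1.559, 0.235, -0.27]
force: [1.0, 0.3, -5.0]
finger_gap: 0.023
```

```bash
python3 -c "
from h import *
s,M=st()
b,_=snap('side','s6')
B=cv2.resize(b[120:240,250:390],(700,600),interpolation=cv2.INTER_CUBIC)
cv2.imwrite('pics/s6c.png',B)
"
```

```text
t 9.65 p [0.5976 0.0365 0.1614] jaw 71.56 down [ 0.021 -0.007 -1.   ] q [-0.07  0.4  -0.03  1.12 -0.01  0.25] F [ 1.    0.26 -5.05] T [ 0.07 -0.01 -0.01] gap 0.023
```

View pics/s6c.png

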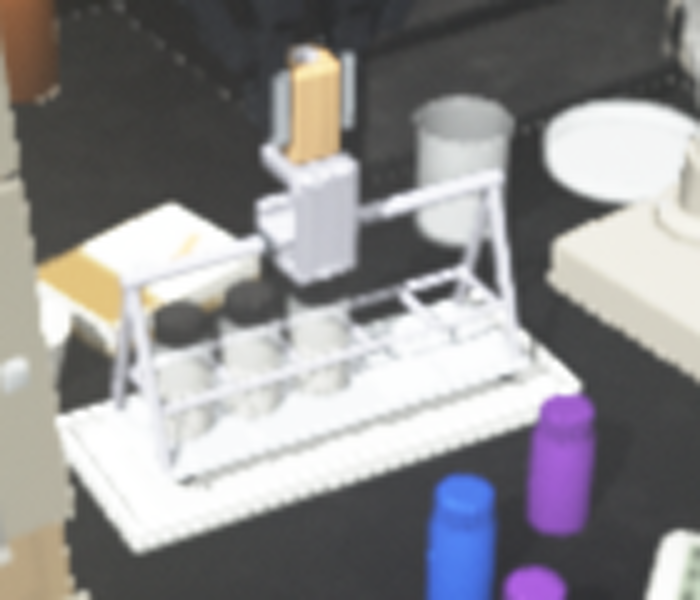

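The carrier is off the tray, carrying about 3.4 N and looking level. I'll check the rail slope by depth, then lift on.

```bash
cat > rail.py <<'E'
from h import *
def rail(tag,z,xmin=.53):
    D=np.load(f'pics/{tag}.npy');m=optics.camera_model('side');W=m['world_from_camera']
    v,u=np.mgrid[:400,:640];ok=D>0
    P=(np.stack([(u-m['cx'])/m['fx']*D,(v-m['cy'])/m['fy']*D,D],-1)[ok])@W[:3,:3].T+W[:3,3]
    ax=np.array([.325,.945]);q=P[:,:2]-[.597,.039];a=q@ax;b=q@[.945,-.325]
    k=(abs(a)<.095)&(abs(a)>.024)&(abs(b)<.012)&(abs(P[:,2]-z)<.012);p=np.polyfit(a[k],P[k,2],1);pb=np.polyfit(a[k],b[k],1)
    print('rail pts',k.sum(),'z at mid',p[1],'tilt deg',np.degrees(np.arctan(p[0])),'b',pb,'ends',a[k].min(),a[k].max())
E
python3 -c "
from rail import *
rail('s3',.0965);rail('s6',.113)"
```

```text
rail pts 175 z at mid 0.09616263992177271 tilt deg -0.7813873078640939 b [ 0.00486605 -0.0023985 ] ends -0.06866786067722987 0.08558563024175685
rail pts 197 z at mid 0.1119244991177113 tilt deg -0.8093796603971402 b [-0.00098963 -0.00258688] ends -0.09431548363036645 0.08541789457483205
```

Emit:
send_rows([
  [-1,[0,0,0.004],0],
  [-1,[0,0,0.007],0],
  [-1,[0,0,0.008],0],
  [-1,[0,0,0.008],0],
  [-1,[0,0,0.008],0],
  [-1,[0,0,0.008],0],
  [-1,[0,0,0.008],0],
  [-1,[0,0,0.008],0],
  [-1,[0,0,0.008],0],
  [-1,[0,0,0.006],0],
  [-1,[0,0,0.003],0],
  [-1,[0,0,0.001],0],
  [-1,[0,0,0],0],
  [-1,[0,0,0],0],
])

```text
clock: 10.87
position: [0.5977, 0.0365, 0.248]
tcp_rot: [-1.559, 0.234, -0.271]
force: [0.0, -0.2, -6.2]
finger_gap: 0.0231
```

Emit:
send_rows([
  [-1,[0,0,0],0],
  [-1,[0,0,0],0],
  [-1,[0,0,0],0],
  [-1,[0,0,0],0],
  [-1,[0,0,0],0],
  [-1,[0,0,0],0],
])

```text
clock: 11.37
position: [0.597, 0.0366, 0.2464]
tcp_rot: [-1.559, 0.236, -0.269]
force: [0.0, -0.3, -5.9]
finger_gap: 0.0234
```

```bash
python3 -c "
from rail import *
s,M=st()
b,_=snap('side','s7')
B=cv2.resize(b[70:230,240:400],(600,600),interpolation=cv2.INTER_CUBIC)
cv2.imwrite('pics/s7c.png',B);rail('s7',.198)
"
```

```text
t 11.37 p [0.597  0.0366 0.2464] jaw 71.56 down [ 0.02  -0.006 -1.   ] q [-0.07  0.37  0.16  1.33 -0.    0.25] F [ 0.04 -0.35 -5.86] T [0.05 0.02 0.01] gap 0.0234
rail pts 220 z at mid 0.19660163392178343 tilt deg -1.0940722126156859 b [ 0.00270412 -0.00335895] ends -0.09472686951671543 0.08504239253287943
```

View pics/s7c.png

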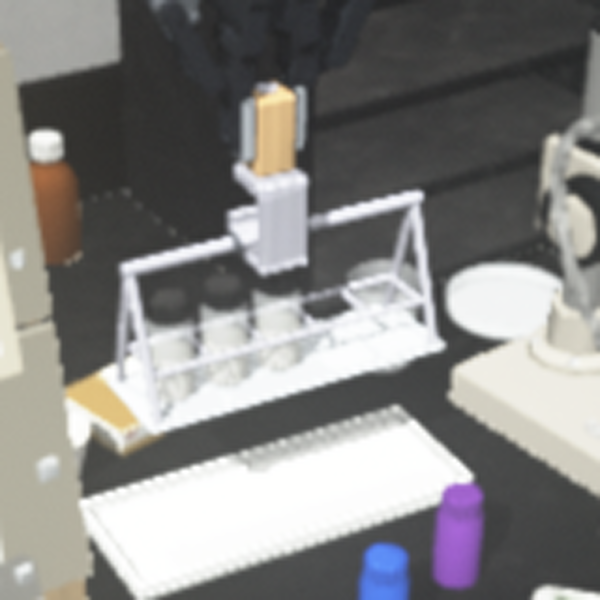

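The carrier hangs level about 100 mm above its empty tray, with all three vials standing. I'll let it settle a moment, then hand in.

Emit:
send_rows([
  [-1,[0,0,0],0],
  [-1,[0,0,0],0],
  [-1,[0,0,0],0],
  [-1,[0,0,0],0],
  [-1,[0,0,0],0],
  [-1,[0,0,0],0],
  [-1,[0,0,0],0],
  [-1,[0,0,0],0],
  [-1,[0,0,0],0],
  [-1,[0,0,0],0],
  [-1,[0,0,0],0],
  [-1,[0,0,0],0],
])

```text
clock: 12.42
position: [0.597, 0.0365, 0.2465]
tcp_rot: [-1.559, 0.236, -0.269]
force: [0.4, -0.7, -6.0]
finger_gap: 0.0228
```

```bash
python3 -c "
from rail import *
s,M=st()
snap('side','s8');rail('s8',.198)
print(robot.job_done())
"
```

```text
t 12.42 p [0.597  0.0365 0.2465] jaw 71.56 down [ 0.02  -0.007 -1.   ] q [-0.07  0.37  0.16  1.33 -0.01  0.25] F [ 0.36 -0.68 -5.97] T [ 0.01  0.03 -0.03] gap 0.0228
rail pts 219 z at mid 0.1966443898673224 tilt deg -1.0503356106316095 b [ 0.00172303 -0.00327427] ends -0.0939267798873216 0.08539321090586748
the job is handed in; nothing more can be done
None
```

I gripped the hook by its handle and hooked it under the rail at the empty end. I then slid it between the collars, lifted the carrier straight up and handed the job in at about 12.5 s, still holding it.

- **Height:** the rail rose about 100 mm, measured in the depth image before and after.
- **Level:** the rail's slope changed by only about 0.3° from when it stood on the tray. The measured slope was about -1.05°, against -0.78° on the tray.
- **Stillness and load:** the tool pose held steady over the last second and the wrist read about 6 N downward.
- **Vials and bystanders:** the last viewed picture shows all three vials standing. Nothing in the forces or pictures suggested the arm touched the beaker, timer, crucible or look-alike vials, though I did not measure their positions again afterwards.
- **Disagreement:** the two cameras placed the rail's mid-mark about 6 mm apart. I corrected this using the gripped handle as a reference. The hook's place between the collars was judged from a picture and that correction, not measured directly.

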